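Sweep two lens blanks one at a time through the gate of a lens loader

TASK

Without picking anything up, push the two loose lens blanks across the blue deck of the loader with the fingertips and through the narrow gate, one at a time, so that they drop into the well behind it: the clear blank first, then, once that one lies in the well, the amber one, so that they end stacked flat, the amber one on top. Do not pinch, lift or flip the blanks, and leave the other things on the bench alone.

Things in the scene. Friction and masses are not known exactly. Their poses are not given: they have to be found in the camera images.
- loader: Low fixture fixed to the bench, 210 mm long (its x), 148 mm wide (its y). Origin: on the bench surface, under the middle of the edge where the blue deck ends and the well begins; x points the way the blanks travel (from the open end of the deck through the gate into the well), y to the left of that, z up. Its fence and the well's walls are aluminium and rise to 46 mm above the bench.
- deck (a point): Point on the middle line of the flat blue deck, on its top, 34 mm above the bench, axes as the loader's. The deck is 148 mm wide and runs from 50 mm behind this point (an open end) to the well's edge 90 mm ahead of it. It is open at that end and at both sides, so a blank can be pushed off there; across its front stands a straight fence, 8 mm thick and 12 mm high, with the gate as the only gap, 83 mm ahead of this point.
- gate (a point): Middle of the gate, on the deck's top (34 mm above the bench), 7 mm before the well's edge: a 60 mm gap between two round steel posts 12 mm thick that rise 16 mm above the deck. Axes as the loader's. The flat table of the sander hangs over the bench to the right of the loader (world x above 0.42 m, y below 0.23 m), 0.21 m up: keep the hand clear of it.
- well (a point): Centre of the floor of the well, 4 mm above the bench; axes as the loader's. The well is a pit open at the top, 62 mm long (x) and 62 mm wide (y), its floor 30 mm below the deck; its far wall and flanks are 8 mm thick and rise 12 mm above the deck. Its near edge, where the deck ends, is 31 mm from this point.
- clear_blank: Clear, pale round lens blank, 50 mm across, 11 mm thick (8 mm at its upright rim), flat underside and flat crown, about 40 g. It starts flat on the deck, domed side up, and slides easily on it and in the well (slick plastic). Origin: centre of its underside; z up.
- amber_blank: Amber-brown round lens blank, in all else the same as the clear one: 50 mm across, 11 mm thick (8 mm at the rim), starting flat on the deck, domed side up. Origin: centre of its underside; z up.
- foam_pad: Dark grey foam pad, 65x100x24 mm, lying on the bench; leave alone. Origin: centre of its underside.
- brush: Wooden brush, 33x150x36 mm; leave alone. Origin: centre of its underside.
- machine_nut: Steel hexagon nut, 24x27x13 mm; leave alone. Origin: centre of its underside.
- driver_blue: Screwdriver with a blue handle, 150 mm long, 22 mm thick; leave alone. Origin: centre of its underside.
- marker_blue: Blue marker pen, 131 mm long, 14 mm thick; leave alone. Origin: centre of its underside.

How it is judged:
On the way, in this order (a step that is already met when the one before it is completed fails the run):
1. the clear blank lies in the well while the amber one is still before the gate (x of clear_blank in the frame of well between -0.012 and 0.012 m and y of clear_blank in the frame of well between -0.012 and 0.012 m and z of clear_blank in the frame of well between -0.004 and 0.018 m and x of amber_blank in the frame of gate below -0.02 m), for 0.2 s.
2. the amber blank lies in the well too (x of amber_blank in the frame of well between -0.012 and 0.012 m and y of amber_blank in the frame of well between -0.012 and 0.012 m and z of amber_blank in the frame of well between -0.004 and 0.018 m), for 0.2 s.
At the end, for the whole second after the job is handed in: Both blanks lie at rest in the well, domed side up (within 20 degrees of level), their centres within 12 mm of the well's centre along and across and less than 18 mm above its floor, the amber one on top of the clear one (all of step 2 and x of clear_blank in the frame of well between -0.012 and 0.012 m and y of clear_blank in the frame of well between -0.012 and 0.012 m and z of clear_blank in the frame of well between -0.004 and 0.018 m and linear speed of each of clear_blank, amber_blank below 0.02 m/s and angle between each of clear_blank, amber_blank's own z axis and vertical below 0.35 rad and z of amber_blank in the frame of clear_blank above 0.002 m); the robot touches nothing.
It fails at once if a blank is lifted (more than 10 mm above the deck) (z of any of clear_blank, amber_blank in the frame of loader above 0.044 m).
It fails at once if a blank is flipped (angle between any of clear_blank, amber_blank's own z axis and vertical above 1.4 rad).
It fails at once if the amber blank goes through the gate before the clear one lies in the well (x of amber_blank in the frame of gate above 0 m and z of clear_blank in the frame of well above 0.018 m).
It fails at once if another thing on the bench is moved by more than 15 mm (distance of any of foam_pad, brush, machine_nut, driver_blue, marker_blue from where it was at the start of the episode above 0.015 m).
It also fails if it takes over 51 s, if anything falls off the work surface, if the arm or the gripper's body presses on something with over 40 N, if the wrist force passes 120 N, or if a joint passes its speed limit or range.

ROBOT

A 6-joint arm with a two-finger parallel gripper is mounted at the origin on a cart in front of the work surface, level with it; the furniture and walls round the work are solid. World frame = base frame: x ahead of the robot, y to its left, z up, the work surface at z = 0. Lengths are in m, angles in rad, forces in N, time in s.
With the tool pointing down it reaches from about 0.325 to 0.925 m from the base axis. Payload 3.1 kg.
Tool frame: the origin (TCP) lies on the mounting face of the last link; the fingertips stand 173 mm ahead of it and the grasp point (between the pads) lies 155 mm ahead of it (manip.pinch_z is the distance from the TCP to the grasp point, in m); z points along the fingers, x is the direction in which the jaws open and shut, and the axes are right-handed (so a half turn about z gives the same grasp; the last joint's range is limited). The gripper opens to 85 mm and grips with 20 to 120 N. Pads are 22 mm wide; open, the fingers measure 114 mm over their backs; the gripper's body (76 mm by 85 mm) begins 54 mm behind the grasp point. The pads swing forward as they close: fully open they stand 13 mm farther back than shut.
Start: joints at [1.122, 0.217, 1.613, -0, 1.311, -0.112], TCP at [0.207, 0.59, 0.405] pointing down, gripper open.
Joint ranges: [-2.75, 2.75], [-0.78, 2.1], [0.31, 2.55], [-1.13, 4.27], [0.13, 2.63], [-2.58, 2.58]. Speed limits (rad/s): [2.79, 2.79, 3.14, 3.14, 3.14, 3.14].

INTERFACE

Orientations are given as a unit quaternion [x, y, z, w].
In Python, from plant import manip, hand, kin, optics, order, status gives the robot as it stands. Calls block until the motion is done:
- manip.move_to(position, orientation): joint-space move of the TCP to a pose.
- manip.movel(position, rotation=None, v=0.15, force_limit=None): straight line of the TCP; rotation=None keeps the orientation; v is the mean speed in m/s. With force_limit (N) it stops when the force on the tool has changed by that much, and returns True; else False.
- manip.set_joints(angles): joint-space move.
- hand.command_gripper(opening, strength=None): finger opening in m; strength is the grip in N (None keeps the last); returns when the fingers have stopped.
- manip.pause(seconds).
- kin.ik(position, orientation): joint angles nearest the present ones, or None.
- optics.grab_frame(name): name is "scene" or "top" or "wrist"; returns (picture, depth): 480x640x3 uint8, red, green, blue; 480x640 float32, m along the optical axis (not along the pixel's ray), 0 where there is no reading.
- optics.calibration(name): a dict with "fx", "fy", "cx", "cy" (pixels), "rvec" (rotation vector, rad) and "tvec" (3), from world to camera coordinates, as OpenCV has them; the wrist camera has in their place "tool_from_camera" (4x4, takes a point from camera to tool coordinates, whose origin is the TCP and whose axes are the tool frame's). Camera axes: x right, y down, z forward; pixel columns grow to the right and rows downward; lengths in m; the calibration is good to about 2 mm. A picture is of the moment at which its call begins: read the wrist's pose just before it. calibration takes no time and is no camera call.
A pose or a line that the arm cannot do raises manip.IKError and nothing moves.
- order.close_job(): hands the job in, once; it reports no verdict.
Readings, each from a call of its own:
- status.read_t(): time.
- status.read_joint_positions(): joint angles.
- status.read_qd(): joint speeds.
- status.read_joint_efforts(): joint torques, N m.
- status.read_ee_pos(): TCP position.
- status.read_tcp_rot(): TCP orientation.
- status.read_ft_force(): force on the tool from outside, world axes, zero at the start.
- status.read_moment(): the same for the moment, N m.
- status.read_finger_gap(): finger opening in m.
Only numpy, scipy, OpenCV 4.12 (cv2) and the standard library are available. Lean on these libraries where they do the work, as an engineer would, in place of code of your own. Each camera call takes 0.05 s, during which the arm holds its last target.

## Working session

There is one attempt and no reset: what is moved stays moved. The work goes in short steps, each a Python script; the robot and the scene stay as the last script left them, time stands still between calls to the robot, and variables do not carry over. Pictures are saved under pics/ and viewed, and the job is handed in when it is done.

```bash
ls; mkdir -p pics; python3 - <<'E'
from plant import manip, hand, kin, optics, order, status
import cv2
print(status.read_t(), status.read_ee_pos(), status.read_tcp_rot(), status.read_finger_gap(), manip.pinch_z)
for n in ("scene","top"):
    p,d=optics.grab_frame(n); cv2.imwrite(f"pics/{n}0.png",p[:,:,::-1])
    print(n,optics.calibration(n))
print(optics.calibration("wrist"))
E
```

```text
pics
0.0 [0.20635822 0.58951592 0.40334661] [ 8.15618708e-01  5.78588511e-01 -1.05131848e-03  5.94520965e-04] 0.0851085861279547 0.1547
scene {'fx': 450.18785577368516, 'fy': 450.18785577368516, 'cx': 316.1409150448151, 'cy': 236.8448348426001, 'rvec': array([ 2.07930335, -0.75871862,  0.41712407]), 'tvec': array([-0.33176837,  0.22955338,  0.90047264])}
top {'fx': 475.0061438069154, 'fy': 475.0061438069154, 'cx': 319.09397973417225, 'cy': 236.25129864848412, 'rvec': array([ 2.15222323, -2.16768568,  0.13466904]), 'tvec': array([0.03642666, 0.45356933, 1.27817281])}
{'fx': 353.15767475990015, 'fy': 353.15767475990015, 'cx': 321.4220699286662, 'cy': 243.0024548052702, 'tool_from_camera': array([[ 9.99999957e-01,  1.10078944e-04,  2.70662957e-04,
         1.48082234e-04],
       [-1.90896642e-04,  9.47426540e-01,  3.19973302e-01,
        -8.26649429e-02],
       [-2.21210946e-04, -3.19973340e-01,  9.47426521e-01,
         3.15564733e-02],
       [ 0.00000000e+00,  0.00000000e+00,  0.00000000e+00,
         1.00000000e+00]])}
```

View pics/scene0.png

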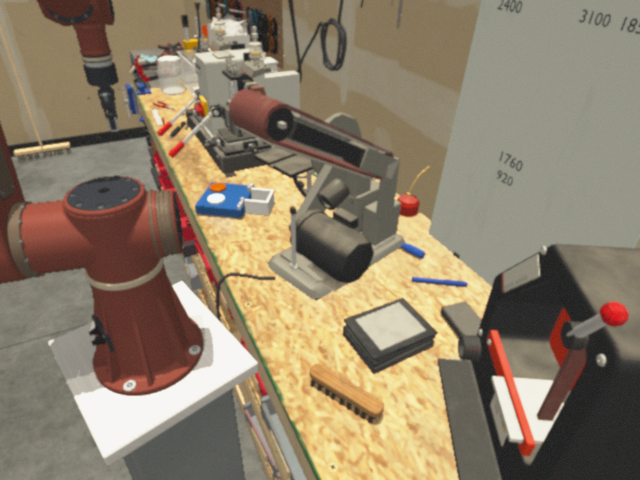

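View pics/top0.png

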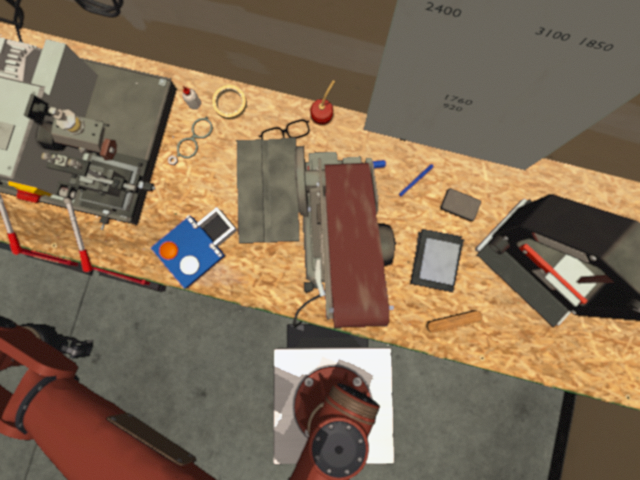

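The top view shows the blue deck at about (190,252), with the amber blank at (168,250), the clear blank at (189,265) and the well at (214,226). I'll take rough positions from it, then a wrist close-up.

```bash
cat > h.py <<'E'
from plant import manip, hand, kin, optics, order, status
import numpy as np, cv2
from scipy.spatial.transform import Rotation as R
def cam(name, pose=None):
    c=optics.calibration(name)
    K=np.array([[c["fx"],0,c["cx"]],[0,c["fy"],c["cy"]],[0,0,1]])
    if name=="wrist":
        p,q=pose; T=np.eye(4);T[:3,:3]=R.from_quat(q).as_matrix();T[:3,3]=p
        W=T@c["tool_from_camera"]; return K,W[:3,:3],W[:3,3]
    Rm=cv2.Rodrigues(c["rvec"])[0]
    return K,Rm.T,-Rm.T@c["tvec"]
def ray(C,uv,z):
    K,Rw,o=C; uv=np.atleast_2d(np.asarray(uv,float))
    d=(Rw@np.linalg.inv(K)@np.c_[uv,np.ones(len(uv))].T).T
    s=(z-o[2])/d[:,2]
    return o+d*s[:,None]
def proj(C,P):
    K,Rw,o=C; x=(K@Rw.T@(np.atleast_2d(P)-o).T).T
    return x[:,:2]/x[:,2:]
def tool(xdir): # tool pointing down with jaw axis along world angle xdir
    x=np.array([np.cos(xdir),np.sin(xdir),0]);z=np.array([0,0,-1.]);y=np.cross(z,x)
    return R.from_matrix(np.c_[x,y,z]).as_quat()
def grab(n,fn=None):
    pose=(np.array(status.read_ee_pos()),np.array(status.read_tcp_rot())) if n=="wrist" else None
    p,d=optics.grab_frame(n)
    if fn: cv2.imwrite("pics/"+fn,p[:,:,::-1])
    return p,d,cam(n,pose)
E
python3 - <<'E'
from h import *
C=cam("top")
for n,uv,z in [("amber",(168,250),.045),("clear",(189,265),.045),("well",(214,226),.046),("deckcorners",(152,247),.034),("",(186,286),.034),("",(222,250),.034),("",(188,217),.034)]:
    print(n,ray(C,uv,z).round(4))
p,d=optics.grab_frame("top")
big=cv2.resize(p[190:310,120:280],None,fx=5,fy=5,interpolation=cv2.INTER_CUBIC)
cv2.imwrite("pics/topz.png",big[:,:,::-1])
j=status.read_joint_positions();print(np.round(j,3), R.from_quat(status.read_tcp_rot()).as_matrix().round(3))
E
```

```text
amber [[0.4171 0.4415 0.045 ]]
clear [[0.3762 0.3838 0.045 ]]
well [[0.4816 0.3184 0.046 ]]
deckcorners [[0.4267 0.4888 0.034 ]]
 [[0.3203 0.3934 0.034 ]]
 [[0.4172 0.298  0.034 ]]
 [[0.5088 0.3929 0.034 ]]
[ 1.122  0.218  1.615 -0.     1.311 -0.112] [[ 0.33   0.944 -0.001]
 [ 0.944 -0.33  -0.002]
 [-0.002 -0.    -1.   ]]
```

View pics/topz.png

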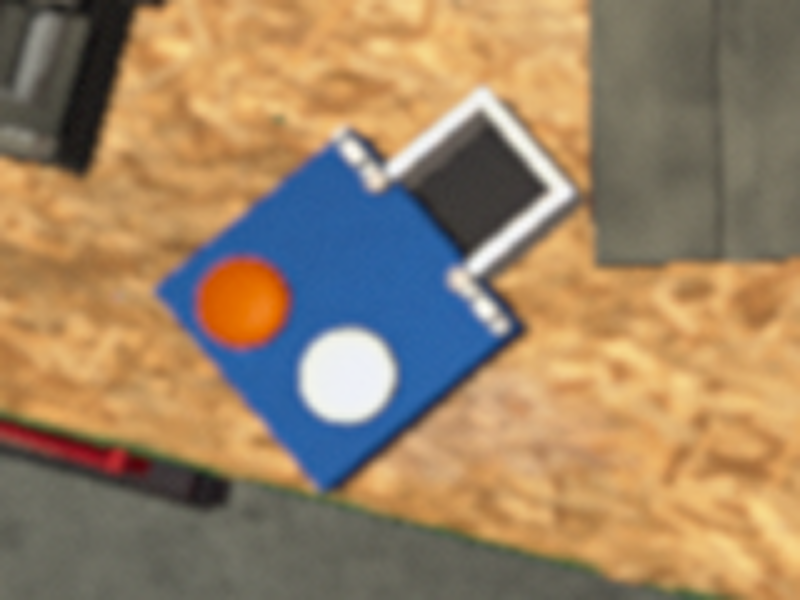

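```bash
python3 - <<'E'
from h import *
q=tool(np.radians(43))
L=np.array([.463,.3455]);ux=np.array([np.cos(np.radians(-47)),np.sin(np.radians(-47))])
p=L-0.02*ux
print(p, kin.ik([*p,.42],q))
manip.move_to([*p,.42],q)
print(status.read_t(),status.read_ee_pos())
P,d,C=grab("wrist","w1.png")
np.savez("w1.npz",p=P,d=d,K=C[0],R=C[1],o=C[2])
E
```

```text
[0.44936003 0.36012707] [ 5.53749026e-01  1.00681184e-01  1.71636656e+00 -4.44089210e-16
  1.32454491e+00 -1.96742553e-01]
1.4167 [0.44882121 0.36083065 0.41992579]
```

View pics/w1.png

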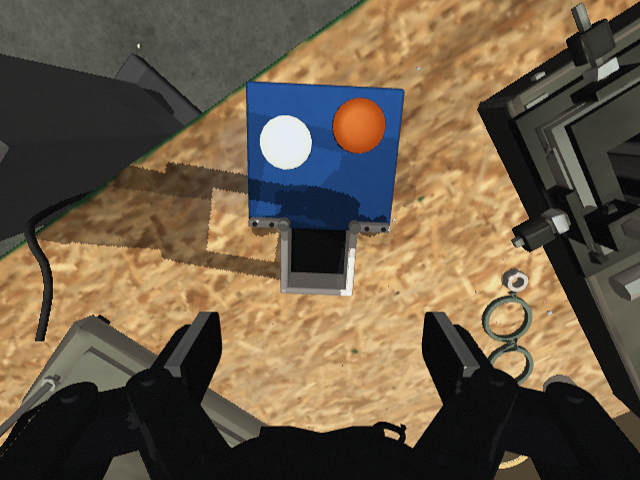

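The wrist view shows the clear blank at (286,142), the amber one at (359,125), the deck corners at (247,82) and (404,89), the gate line at v≈225 and the well at about (318,250). Next I fit the loader frame from these.

```bash
cat > loc.py <<'E'
from h import *
def masks(P):
    hsv=cv2.cvtColor(P,cv2.COLOR_RGB2HSV); H,S,V=[hsv[...,i].astype(int) for i in range(3)]
    blue=((H>100)&(H<125)&(S>130)).astype(np.uint8)
    amber=((H<16)&(S>190)&(V>120)).astype(np.uint8)
    clear=((S<40)&(V>185)).astype(np.uint8)
    return blue,amber,clear
def big(m):
    cs,_=cv2.findContours(m,cv2.RETR_EXTERNAL,cv2.CHAIN_APPROX_NONE); return max(cs,key=cv2.contourArea)
E
python3 - <<'E'
from loc import *
f=np.load("w1.npz");P=f["p"];C=(f["K"],f["R"],f["o"])
b,a,c=masks(P)
for n,m in(("amber",a),("clear",c)):
    m=m.copy(); m[200:]=0; m[:,:230]=0; m[:,450:]=0
    ct=big(m); e=cv2.fitEllipse(ct)
    w=ray(C,ct[:,0],.040); ce,r=cv2.minEnclosingCircle(w[:,:2].astype(np.float32)*1000)
    print(n,e[0],e[1],"center z.042",ray(C,e[0],.042).round(4),"mec",np.round(ce,1),r)
ct=big(cv2.morphologyEx(b,cv2.MORPH_CLOSE,np.ones((9,9))))
print(cv2.boundingRect(ct))
w=ray(C,ct[:,0],.034)[:,:2]
h=cv2.approxPolyDP(cv2.convexHull(ct),5,True)[:,0]
print(np.c_[h,ray(C,h,.034)[:,:2].round(4)])
d=f["d"]
for uv in((300,200),(318,250),(286,142),(359,125),(300,300)): print(uv,d[uv[1],uv[0]], (C[2]+C[1]@np.linalg.inv(C[0])@np.array([*uv,1])*d[uv[1],uv[0]]).round(4))
cv2.imwrite("pics/w1z.png",cv2.resize(P[70:310,230:420],None,fx=2.5,fy=2.5,interpolation=cv2.INTER_CUBIC)[:,:,::-1])
E
```

```text
amber (358.57696533203125, 125.13542938232422) (51.0274772644043, 54.06062698364258) center z.042 [[0.4183 0.4442 0.042 ]] mec [418.8 444.1] 24.651309967041016
clear (285.3260192871094, 141.81275939941406) (50.47963333129883, 52.95936584472656) center z.042 [[0.3783 0.3864 0.042 ]] mec [378.6 385.8] 24.613231658935547
(246, 81, 158, 155)
[[2.460e+02 8.200e+01 3.168e-01 4.007e-01]
 [4.030e+02 9.000e+01 4.271e-01 4.946e-01]
 [3.890e+02 2.230e+02 5.102e-01 3.981e-01]
 [3.380e+02 2.350e+02 4.806e-01 3.525e-01]
 [2.920e+02 2.320e+02 4.431e-01 3.219e-01]
 [2.490e+02 2.180e+02 4.006e-01 3.029e-01]]
(300, 200) 0.35983658 [0.4265 0.3528 0.0334]
(318, 250) 0.40817913 [0.4837 0.3178 0.0042]
(286, 142) 0.33290517 [0.3789 0.3868 0.0426]
(359, 125) 0.32787582 [0.4184 0.4445 0.0427]
(300, 300) 0.43454742 [ 0.5133  0.2534 -0.001 ]
```

View pics/w1z.png

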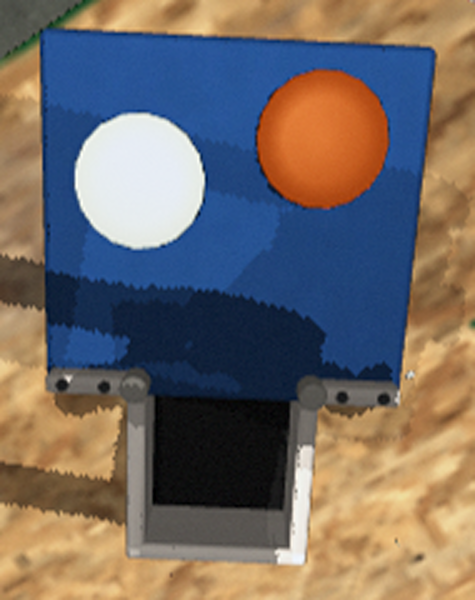

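```bash
cat >> loc.py <<'E'
import json,os
if os.path.exists("L.json"):
    _o,_a=json.load(open("L.json")); _o=np.array(_o)
    UX=np.array([np.cos(_a),np.sin(_a)]);UY=np.array([-UX[1],UX[0]])
    def toL(p): v=np.asarray(p)[...,:2]-_o; return np.stack([v@UX,v@UY],-1)
    def toW(x,y): return _o+x*UX+y*UY
E
python3 - <<'E'
from h import *
import json
f=np.load("w1.npz");C=(f["K"],f["R"],f["o"])
feat=[((246,82),-.14,-.074,.034),((403.5,89.5),-.14,.074,.034),((283.6,224.8),-.007,-.036,.05),((354.8,226.4),-.007,.036,.05),((281.2,292.8),.070,-.039,.046),((351.2,295.2),.070,.039,.046)]
m=np.array([[x,y] for _,x,y,_ in feat]); w=np.array([ray(C,u,z)[0,:2] for u,_,_,z in feat])
mc,wc=m.mean(0),w.mean(0); U,S,V=np.linalg.svd((m-mc).T@(w-wc)); Rm=(U@V).T
a=np.arctan2(Rm[1,0],Rm[0,0]); o=wc-Rm@mc
print(np.degrees(a),o,((w-o)@Rm-m).round(4))
json.dump([list(o),a],open("L.json","w"))
from loc import toL
E
python3 - <<'E'
from loc import *
print(toL([.4183,.4442]),toL([.3786,.386]))
E
```

```text
-49.323139785664935 [0.46164001 0.34347114] [[ 0.0022  0.0015]
 [ 0.0024 -0.0013]
 [-0.0008  0.0006]
 [-0.0021 -0.0006]
 [-0.0007  0.0012]
 [-0.001  -0.0014]]
[-0.10464121  0.03278532] [-0.08637861 -0.03525737]
```

The six loader features agree to about 2 mm, with the loader origin at (0.462, 0.343) and heading −49.3°. The amber blank is at loader (−105, +33) mm and the clear one at (−86, −35) mm. My plan is to part-close the jaws into a two-fingertip cradle, then find the deck with a guarded touch on its free area.

```bash
python3 - <<'E'
from loc import *
hand.command_gripper(.022,20)
q=tool(_a+np.pi/2)
p=toW(-.040,0)
manip.move_to([*p,.25],q)
f0=np.array(status.read_ft_force())
hit=manip.movel([*p,.195],v=.03,force_limit=3)
print(hit,status.read_ee_pos(),np.array(status.read_ft_force())-f0,status.read_finger_gap(),status.read_t())
z=status.read_ee_pos()[2]
manip.movel([*p,z+.004],v=.05)
print(status.read_ee_pos(),np.array(status.read_ft_force())-f0)
P,d,C=grab("wrist","w2.png")
P,d,C=grab("top")
cv2.imwrite("pics/t2.png",cv2.resize(P[190:310,120:280],None,fx=5,fy=5,interpolation=cv2.INTER_CUBIC)[:,:,::-1])
E
```

```text
Traceback (most recent call last):
NameError: name '_a' is not defined
```

```bash
sed -i 's/\b_a\b/ANG/g' loc.py; python3 - <<'E'
from loc import *
q=tool(ANG+np.pi/2)
p=toW(-.040,0)
manip.move_to([*p,.25],q)
f0=np.array(status.read_ft_force())
hit=manip.movel([*p,.195],v=.03,force_limit=3)
print(hit,status.read_ee_pos(),np.array(status.read_ft_force())-f0,status.read_finger_gap(),status.read_t())
z=status.read_ee_pos()[2]
manip.movel([*p,z+.004],v=.05)
print(status.read_ee_pos(),np.array(status.read_ft_force())-f0)
P,d,C=grab("wrist","w2.png")
P,d,C=grab("top")
cv2.imwrite("pics/t2.png",cv2.resize(P[190:310,120:280],None,fx=5,fy=5,interpolation=cv2.INTER_CUBIC)[:,:,::-1])
E
```

```text
True [0.43561893 0.37384171 0.20753633] [-0.30091598  0.9179019   3.21921658] 0.02175516590804815 4.1
[0.43571173 0.37390232 0.21178075] [-0.26858488  0.28157519 -1.69933842]
```

View pics/w2.png

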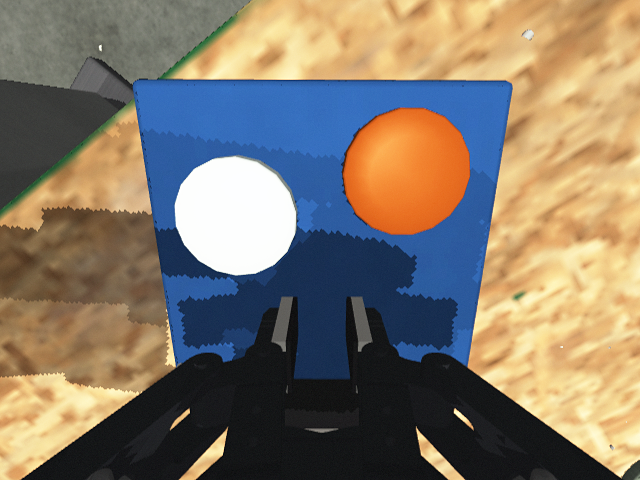

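View pics/t2.png

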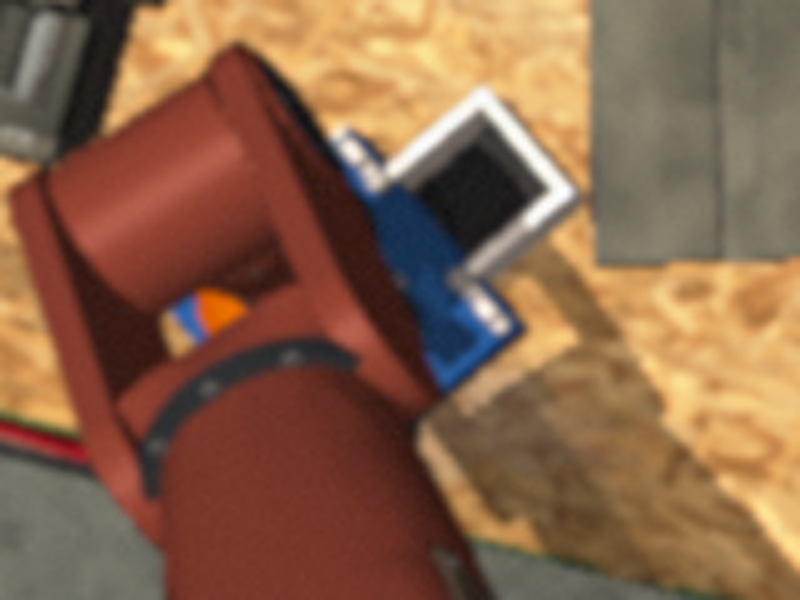

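The deck touch came at TCP z = 0.2075, which matches the 173 mm finger length. I re-measure the blanks from this closer view, then push the clear one diagonally to just before the gate with the tips 3 mm above the deck.

```bash
cat >> loc.py <<'E'
def blanks(P,C,show=True):
    b,a,c=masks(P); out={}
    for n,m in(("amber",a),("clear",c)):
        cs,_=cv2.findContours(m,cv2.RETR_EXTERNAL,cv2.CHAIN_APPROX_NONE); best=None
        for ct in cs:
            if len(ct)<30: continue
            w=ray(C,ct[:,0],.041)[:,:2]
            ce,r=cv2.minEnclosingCircle((w*1000).astype(np.float32))
            l=toL(np.array(ce)/1000)
            if 15<r<30 and -.16<l[0]<.08 and abs(l[1])<.09 and cv2.contourArea(ct)>300:
                if best is None or r>best[1]: best=(l.round(4),round(r,1))
        out[n]=best
    return out
ZP=.2110
def tq(beta): return tool(ANG+np.pi/2+beta)
E
python3 - <<'E'
from loc import *
P,d,C=grab("wrist"); B=blanks(P,C); print(B)
c=B["clear"][0]; g=np.array([-.042,0.]); dv=g-c; dv/=np.linalg.norm(dv); beta=np.arctan2(dv[1],dv[0]); print(np.degrees(beta))
q=tq(beta); s=c-.060*dv; e=g-.0335*dv
p0=status.read_ee_pos()
manip.movel([p0[0],p0[1],.265],v=.15)
manip.move_to([*toW(*s),.265],q)
manip.movel([*toW(*s),ZP],v=.1)
print(status.read_ft_force())
manip.movel([*toW(*e),ZP],v=.05)
print(status.read_t(),toL(status.read_ee_pos()),e,status.read_ft_force())
P,d,C=grab("wrist","w3.png"); print(blanks(P,C))
E
```

```text
{'amber': (array([-0.104 ,  0.0328]), 24.7), 'clear': (array([-0.0861, -0.0352]), 24.9)}
38.59637536607022
[0.02959057 0.52983967 0.46972993]
8.0583 [-0.06836457 -0.02106275] [-0.06818226 -0.02089831] [ 0.28251571 -0.9397549   0.297138  ]
{'amber': (array([-0.1041,  0.0327]), 24.8), 'clear': (array([-0.0428, -0.0004]), 25.0)}
```

View pics/w3.png

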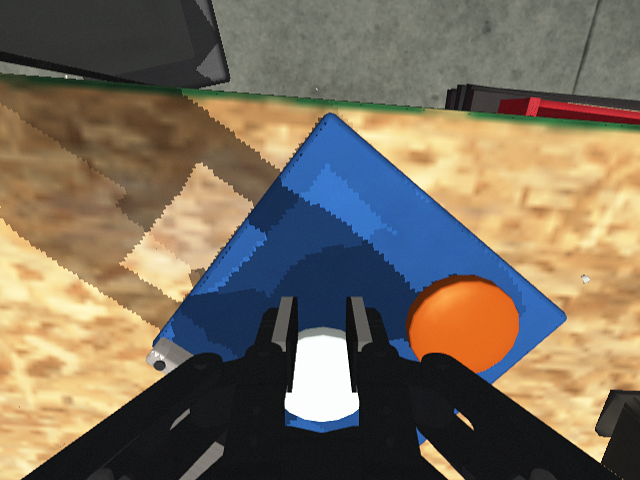

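The clear blank sits in the cradle at loader (−43, 0) mm, and the amber one is untouched. The amber blank leaves little room on the left, so I'll swing the hand around the clear blank while advancing until it faces the gate squarely.

```bash
cat >> loc.py <<'E'
def hp(cx,cy,bdeg,back=.0335):
    b=np.radians(bdeg); return toW(cx-back*np.cos(b),cy-back*np.sin(b)),tq(b)
def go(cx,cy,bdeg,back=.0335,v=.05,z=None):
    p,q=hp(cx,cy,bdeg,back); manip.movel([*p,ZP if z is None else z],q,v=v)
E
python3 - <<'E'
from loc import *
go(-.0425,0,38.6,.0365)
go(-.0425,0,31,.0365); go(-.0425,0,25,.036)
for x,b in((-.038,20),(-.034,14),(-.029,7),(-.023,0)): go(x,0,b,.0335)
print(status.read_t(),toL(status.read_ee_pos()),status.read_ft_force())
P,d,C=grab("wrist","w4.png"); print(blanks(P,C))
P,d,C=grab("top")
cv2.imwrite("pics/t4.png",cv2.resize(P[190:310,120:280],None,fx=5,fy=5,interpolation=cv2.INTER_CUBIC)[:,:,::-1])
E
```

```text
10.0083 [-0.05662916 -0.00013901] [-0.37524074  0.27061658 -0.88444972]
{'amber': (array([-0.1042,  0.0328]), 24.8), 'clear': (array([-0.0226,  0.0005]), 25.0)}
```

View pics/w4.png

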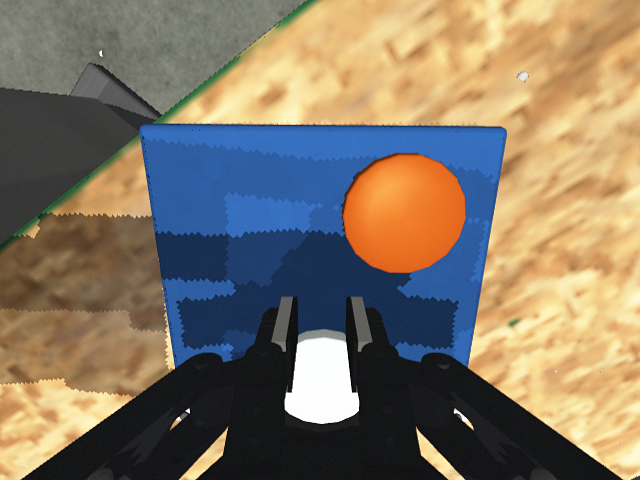

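View pics/t4.png

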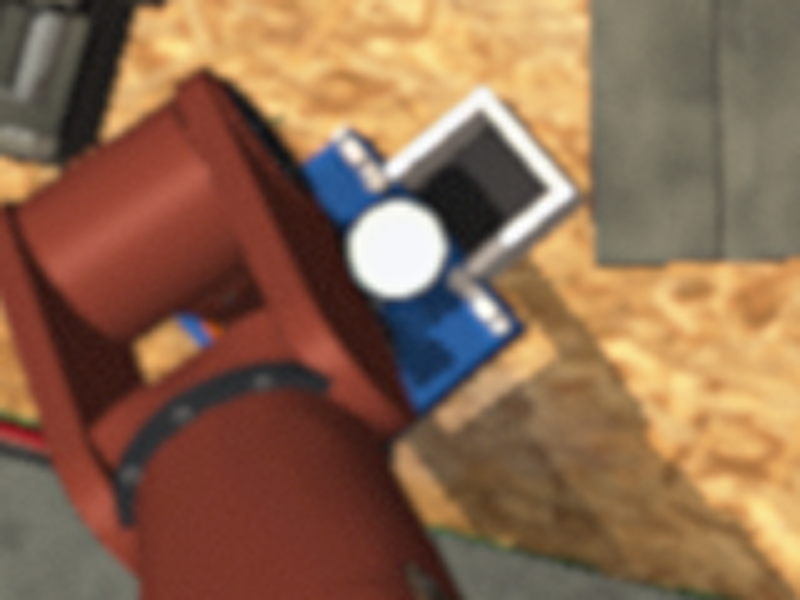

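Both views agree: the clear blank is centred before the gate at (−23, 0) mm, at (398,248) in the enlarged top view. Now I push it through.

```bash
python3 - <<'E'
from loc import *
p,q=hp(.013,0,0); print(manip.movel([*p,ZP],q,v=.08,force_limit=15))
print(status.read_t(),toL(status.read_ee_pos()),status.read_ft_force())
manip.pause(.3)
P,d,C=grab("wrist","w5.png"); print(blanks(P,C))
P,d,C=grab("top")
cv2.imwrite("pics/t5.png",cv2.resize(P[190:310,120:280],None,fx=5,fy=5,interpolation=cv2.INTER_CUBIC)[:,:,::-1])
E
```

```text
False
10.7083 [-1.99205418e-02 -1.86219692e-05] [-0.50801384 -0.33954125 -0.48568877]
{'amber': (array([-0.104 ,  0.0328]), 24.7), 'clear': (array([ 0.0116, -0.0002]), 20.6)}
```

View pics/t5.png

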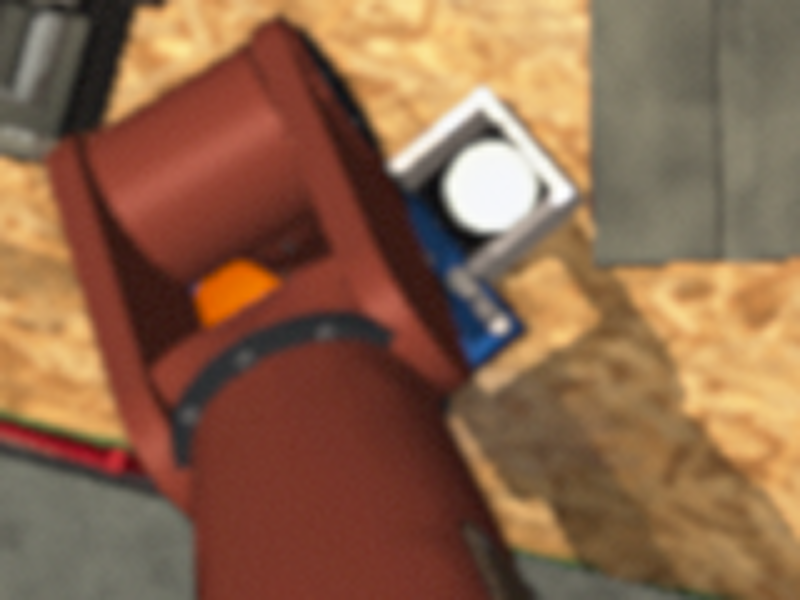

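View pics/w5.png

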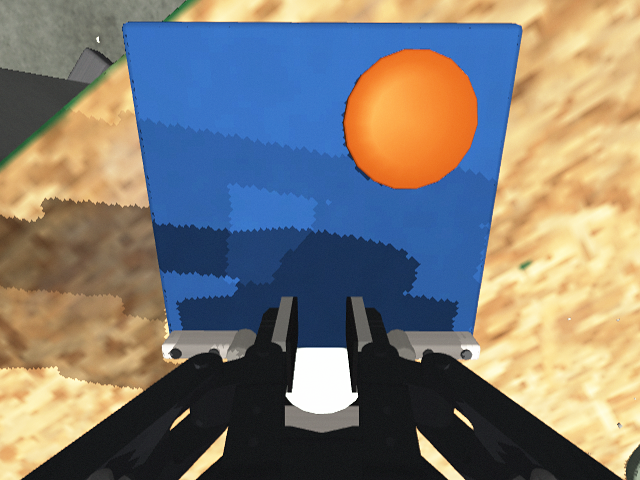

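The clear blank has dropped into the well, at (490,187) in the enlarged top view. I back out, lift and check its level with wrist depth.

```bash
python3 - <<'E'
from loc import *
go(-.03,0,0,v=.1)
p=status.read_ee_pos(); manip.movel([p[0],p[1],.30],v=.2)
P,d,C=grab("wrist","w6.png"); print(blanks(P,C))
b,a,c=masks(P)
K,Rw,o=C
v,u=np.nonzero(d>0); D=d[v,u]; W=o+(Rw@(np.linalg.inv(K)@np.c_[u,v,np.ones(len(u))].T*D)).T
l=toL(W); s=(l[:,0]>.004)&(l[:,0]<.058)&(abs(l[:,1])<.027)&(W[:,2]<.04)&(c[v,u]>0)
A=np.c_[l[s],np.ones(s.sum())]; k=np.linalg.lstsq(A,W[s,2],rcond=None)[0]
print(s.sum(),l[s].min(0),l[s].max(0),W[s,2].min(),W[s,2].max(),k,status.read_t())
E
```

```text
{'amber': (array([-0.1043,  0.0328]), 24.7), 'clear': (array([ 0.0702, -0.0004]), 29.6)}
2048 [ 0.01247948 -0.02231607] [0.05797521 0.02173047] 0.008543425375462155 0.01603023604634196 [0.02318478 0.00575518 0.01268211] 12.3333
```

View pics/w6.png

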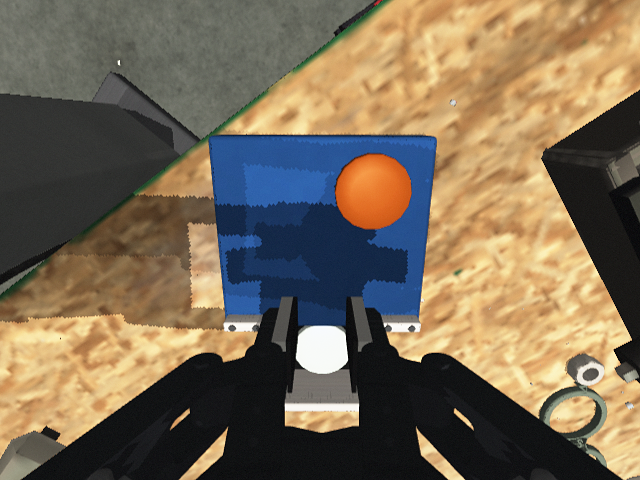

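The clear blank lies flat: its top is at 13–16 mm (15 mm expected) with a slope of about 1°. Now the amber one, pushed the same way.

```bash
python3 - <<'E'
from loc import *
a=np.array([-.1042,.0328]); g=np.array([-.040,0.]); dv=g-a; b=np.degrees(np.arctan2(dv[1],dv[0])); print(b)
p,q=hp(*a,b,.060)
manip.move_to([*p,.265],q)
go(*a,b,.060,v=.1)
go(*g,b,v=.05)
for x,bb in((-.036,-20),(-.032,-14),(-.028,-7),(-.023,0)): go(x,0,bb)
print(status.read_t(),toL(status.read_ee_pos()),status.read_ft_force())
P,d,C=grab("wrist","w7.png"); print(blanks(P,C))
P,d,C=grab("top")
cv2.imwrite("pics/t7.png",cv2.resize(P[190:310,120:280],None,fx=5,fy=5,interpolation=cv2.INTER_CUBIC)[:,:,::-1])
E
```

```text
-27.0626446922396
16.8833 [-0.0565589   0.00013905] [-0.21601224  0.24200017  0.10533213]
{'amber': (array([-0.0239,  0.0006]), 24.8), 'clear': (array([0.0002, 0.    ]), 18.6)}
```

View pics/t7.png

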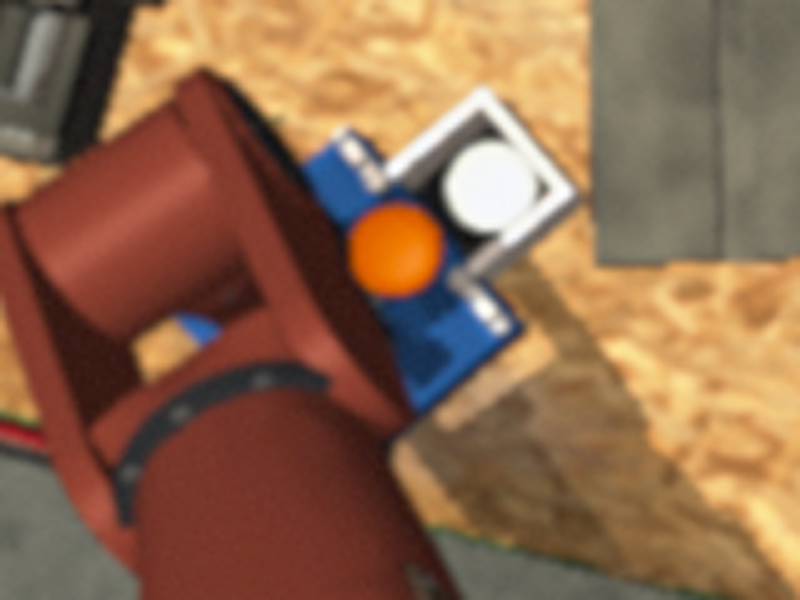

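View pics/w7.png

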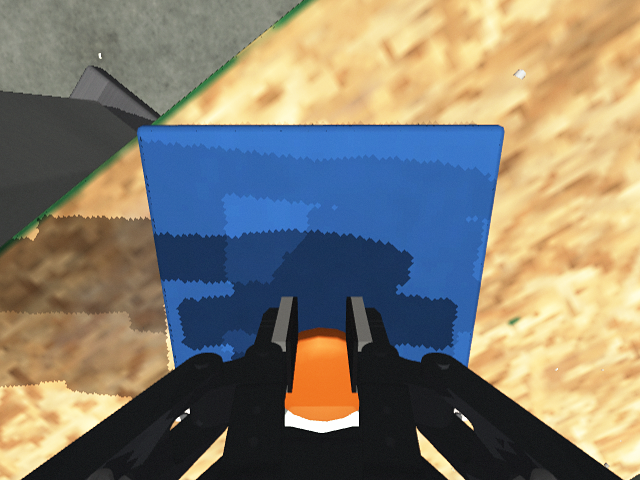

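The amber blank is centred at the gate, at (397,250) in the enlarged top view, and the clear one is lying in the well. I push it through the same way.

```bash
python3 - <<'E'
from loc import *
p,q=hp(.013,0,0); print(manip.movel([*p,ZP],q,v=.08,force_limit=15))
manip.pause(.3)
print(status.read_ft_force())
P,d,C=grab("top")
cv2.imwrite("pics/t8.png",cv2.resize(P[190:310,120:280],None,fx=5,fy=5,interpolation=cv2.INTER_CUBIC)[:,:,::-1])
P,d,C=grab("wrist","w8.png")
print(status.read_t())
E
```

```text
False
[ 0.15436582 -0.04682675  0.32032377]
17.9833
```

View pics/t8.png

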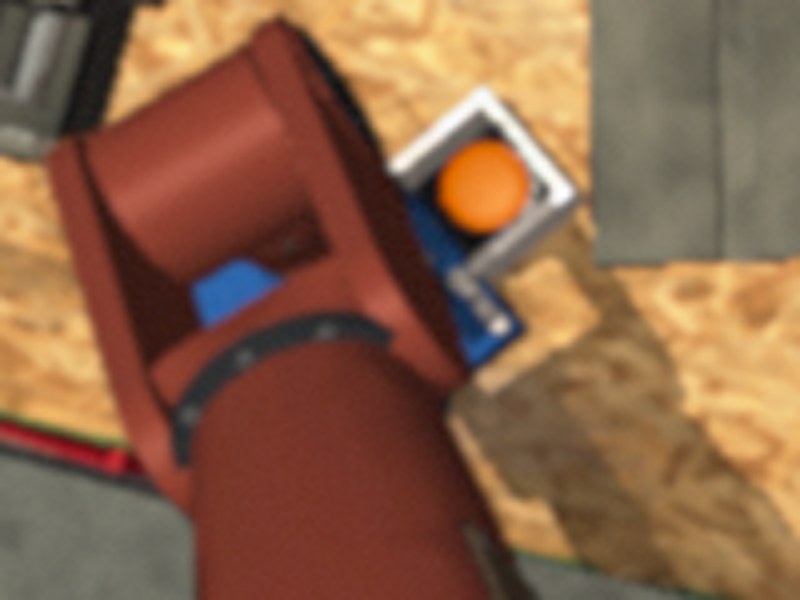

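View pics/w8.png

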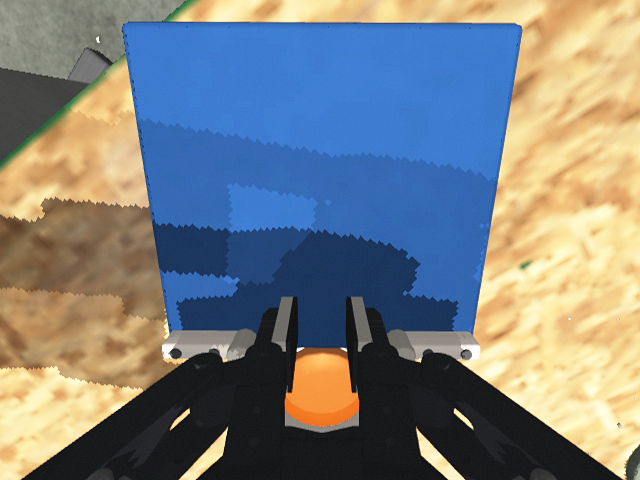

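The amber blank is in the well, at (484,186) in the enlarged top view. I withdraw, lift and check that it lies level and where its centre is, from a pose where the well is unobstructed.

```bash
python3 - <<'E'
from loc import *
go(-.03,0,0,v=.1)
p=status.read_ee_pos(); manip.movel([p[0],p[1],.36],v=.2)
p=toW(.02,0); manip.movel([*p,.40],v=.15)
P,d,C=grab("wrist","w9.png")
b,a,c=masks(P)
K,Rw,o=C
v,u=np.nonzero(d>0); D=d[v,u]; W=o+(Rw@(np.linalg.inv(K)@np.c_[u,v,np.ones(len(u))].T*D)).T
l=toL(W); s=(l[:,0]>-.02)&(l[:,0]<.08)&(abs(l[:,1])<.04)&(a[v,u]>0)
A=np.c_[l[s],np.ones(s.sum())]; k=np.linalg.lstsq(A,W[s,2],rcond=None)[0]
ce,r=cv2.minEnclosingCircle((l[s]*1000).astype(np.float32))
print("amber",s.sum(),ce,r,np.percentile(W[s,2],[2,50,98]),k,status.read_t())
P,d,C=grab("top"); b,a,c=masks(P); a[:,:195]=0;a[:, 240:]=0;a[:200]=0;a[250:]=0
ct=big(a); e=cv2.fitEllipse(ct); print("top",e, toL(ray(C,e[0],.024)[0]))
E
```

```text
amber 1302 (35.12873840332031, 0.228451207280159) 24.71743392944336 [0.02121319 0.02437814 0.02657582] [0.03897234 0.00300726 0.02279079] 20.275
top ((215.9552001953125, 226.73533630371094), (15.880793571472168, 17.288307189941406), 21.75693130493164) [ 0.03320129 -0.00072622]
```

View pics/w9.png

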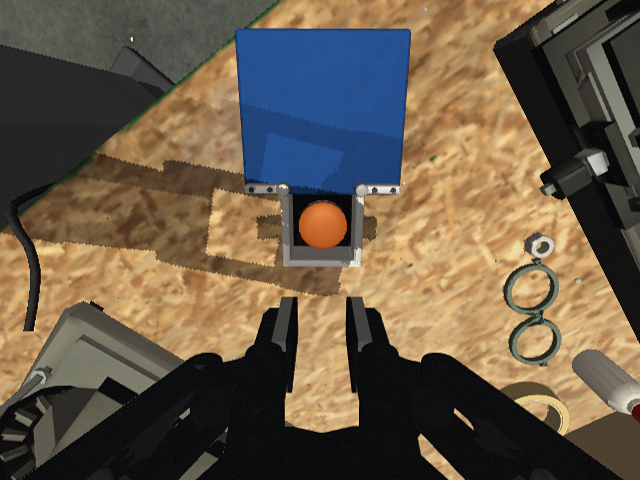

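The amber blank's crown is at about 26 mm (4+11+11 expected), its tilt is about 2°, and its centre is 2–4 mm from the well's centre. The arm is clear of everything, so I hand in the job.

```bash
python3 -c "
from h import *
order.close_job(); print(status.read_t())"
```

```text
the job is handed in; nothing more can be done
the job is handed in; nothing more can be done
```

Both blanks are in the well, the amber one flat on top of the clear one, and I handed the job in at about 20.3 s of the 51 s allowed. I pushed them with the fingertips part-closed as a two-point cradle: each went diagonally to just before the gate, then straight through, clear blank first.

**Clear blank:** after its drop, its top read 13–16 mm above the bench (15 mm expected), with a slope of about 1°. I did not look at it again once the amber blank covered it.

**Amber blank:** in the last check its crown was at about 26 mm, which is right for two stacked blanks, with a tilt of about 2°. The wrist and top views put its centre 4 mm and 2 mm past the well's centre, within the 2 mm calibration error, and less than 1 mm off sideways.

**Contact and bench:** the force readings I took stayed under about 4 N, and the arm was lifted clear before hand-in. I never sent the arm near the other things on the bench, but I did not measure their positions afterwards. No check failed, and the hand-in gives no verdict.

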